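Load the inclined jar mixer and pin its retaining bar

ROBOT

A 6-joint arm with a two-finger parallel gripper is mounted at the origin on the work surface. World frame = base frame: x ahead of the robot, y to its left, z up, the work surface at z = 0. Lengths are in mm, angles in rad, forces in N, time in s.
With the tool pointing down it reaches from about 300 to 775 mm from the base axis. Payload 14.6 kg.
Tool frame: the origin (TCP) lies at the very end of the fingers, on their centre line; the grasp point (between the pads) lies 19 mm behind it; z points along the fingers, y is the line along which they close (so a half turn about z gives the same grasp; the last joint's range is limited). The gripper opens to 94 mm and grips with 3 to 60 N. Pads are 16 mm wide; open, the fingers measure 119 mm over their backs; the gripper's body (75 mm by 177 mm) begins 78 mm behind the grasp point.
Start: joints at [-1.309, 0.3, 1.521, -0, 1.321, -0.067], TCP at [177.592, -520.529, 205.446] pointing down, gripper open.
Joint ranges: [-3.03, 3.03], [-0.79, 2.21], [0.23, 2.52], [-1.04, 4.18], [0, 3.07], [-2.55, 2.55]. Speed limits (rad/s): [2.22, 2.22, 2.57, 3.14, 3.14, 3.14].

INTERFACE

Orientations are given as [roll, pitch, yaw] about the fixed x, y, z axes, in that order (R = Rz(yaw) Ry(pitch) Rx(roll)).
In Python, from cell import manip gives the robot as it stands.
- The arm moves only by the tool servo_tool, never from a script. Its argument "motion" is a list that holds one entry, the list of rows, each a list of 7 numbers: the shift along the world's x, y, z as a fraction of full scale, then the turn, a rotation vector about the world's x, y, z as a fraction of full scale, then the closure, from 0 (fully open) to 1 (shut). In form: [[[x, y, z, rx, ry, rz, gripper], ...]]. A call has 1 to 10 rows; each row is the pose to reach, as a shift and turn from the pose commanded when the call began, turning the shorter way round; what a row does not reach only later rows make up. Full scale, the value 1, is 0.5 m for a shift and pi rad for a turn. A row lasts 1/10 s, in which the tool goes at most 50 mm and 8.59 degrees, less where a joint would pass 70% of its speed; a pose out of reach is approached as far as the arm can. A call with a number of a shift or a turn outside -1 to 1 is refused whole. A call with a gripper value outside its range is refused whole. The fingers move at their own pace and stop on an object; "newtons" is the grip in N (left out, the last holds). Time passes only in rows, so rows that repeat a pose let the fingers close. It gives the time, the measured TCP pose, the force, the opening and the grip force at its end, in the units of the state.
- manip.read_state(): the state, without advancing time (a new reading comes with each control period).
- manip.camera(name): name is "scene" or "top" or "wrist"; returns a dict with "frame" (384x512x3 uint8, red, green, blue), "range_z" (384x512 float32, mm along the optical axis (not along the pixel's ray), 0 where there is no reading), "vfov" (degrees; the focal length in pixels is half the picture's height over the tangent of half this angle, whatever the lens; pixels are square), "cx", "cy" (the principal point, pixels), "cam_to_world" (4x4, takes a point from camera to world coordinates). Camera axes: x right, y down, z forward; pixel columns grow to the right and rows downward; lengths in mm; the calibration is good to about 2 mm. A picture is of the moment at which its call begins.
- manip.sign_off(): hands the job in; it is judged then, once.
The state is a dict: "clock": time; "joints": joint angles; "qd": joint speeds; "effort": joint torques, N m; "eef_pos": TCP position; "eef_rot": TCP orientation; "wrist_force": force on the tool from outside, world axes, zero at the start; "moment": the same for the moment, N m; "finger_gap": finger opening in mm; "finger_force": force on a finger pad.
Only numpy, scipy, OpenCV 4.12 (cv2) and the standard library are available. Lean on these libraries where they do the work, as an engineer would, in place of code of your own. Each camera call takes 0.05 s, during which the arm holds its last target. There are 200 camera calls.

TASK

Load the mixer: put the small screw-lid jar, lid up, right down into the tilted cup, and swing the retaining bar across above its lid until the bar's end is fully home in the fork. Then take the locking pin from its stand and push it through the fork and the bar's eye until the pin's shoulder rests on the fork. Leave the two bottles and the beaker where they stand, and let go of everything at the end.

Things in the scene. Friction and masses are not known exactly. Their poses are not given: they have to be found in the camera images.
- mixer: Bench jar mixer, fixed: grey base 250 x 230 x 32 mm, round white head with a 212 mm aluminium disc on top whose face slopes: its normal leans 30 degrees from vertical to the front. On the disc: a cup in the middle, hinge post to the left, fork to the right. Origin: centre of the base's underside; x from front to back (the face climbs that way), y left, z up. Disc centre 125 mm up.
- cup_floor (a point): Centre of the inner floor of the steel cup. z is the disc's normal (30 degrees from vertical), x points up the slope, y to the left; bar_pivot and fork_hole have the same axes. Cup: 59 mm inside diameter, 67 mm outside, 36 mm deep, its floor 8 mm above the disc's face. A seated jar has its middle 37.5 mm along z.
- bar_pivot (a point): On the hinge axis of the retaining bar, at half the bar's thickness; 94 mm along the normal and 75 mm to the left of cup_floor. The bar turns about this z axis, parallel to the disc. The bar is steel, 24 mm wide and 12 mm thick; its eye (18 mm hole in an end 40 mm wide, 46 mm long) is 150 mm from the pivot.
- fork_hole (a point): Centre of the mouth of the upper lug's hole, 114 mm along the normal and 75 mm to the right of cup_floor; z is the hole's axis, outwards. The fork is a steel bracket: two lugs 44 x 44 x 12 mm, each with a 16.5 mm hole, 16 mm apart, joined by a 10 mm web on the downhill side, open uphill, where the bar's end swings in. The pin's tip runs free below.
- bar (a joint): Angle of the retaining bar, rad: 0 = shut against the stop, its eye in line with the fork's holes; it grows as the bar swings away uphill (1.57: straight up the slope; stop at 2.3). From the pivot at angle q it points along (sin q, -cos q) in the x, y axes of bar_pivot. A stiff hinge (about 0.22 N m) keeps it where it is left.
- bar_knob (a point): Centre of the round black knob (28 mm diameter, 30 mm tall) standing on the bar 75 mm from the pivot, 21 mm above the bar's mid-thickness. Axes turn with the bar: z as the pivot's, -y from the pivot to the bar's end. Below the bar here hangs a 36 mm round pressure pad, 10 mm thick, which clears a seated jar's lid by 3 mm.
- jar_mid (a point): Centre, half-way up, of the jar to be loaded, which stands on the bench: squat amber jar 75 mm tall, body 54 mm in diameter, white round screw lid 56 mm in diameter making its top 20 mm. z points up through the lid. About 0.16 kg.
- pin_knob (a point): Centre of the black round knob (30 mm diameter, 36 mm tall) of the locking pin. The pin stands upright in its stand. z is the pin's axis, from tip to knob. The pin is 104 mm long, about 0.12 kg.
- pin_shoulder (a point): On the pin's axis, at the underside of the round steel shoulder (28 mm diameter, 8 mm thick) under the knob, 26 mm below the knob's centre. The shank below it is 14 mm in diameter and 60 mm long, its last 10 mm tapering to 6 mm.
- pin_tip (a point): End of the pin's shank, 60 mm below the shoulder.
- stand_hole (a point): Centre of the mouth of the hole in the pin's stand: a white plastic block 80 x 80 x 66 mm, fixed to the bench, with a vertical 17 mm hole through its middle; the pin's shoulder rests on its top.
- bottle_a: Tall amber bottle with white cap, 52 mm in diameter, 115 mm tall, standing on the bench: leave it alone. Origin at the centre of its underside.
- bottle_b: A second bottle of the same kind: leave it alone.
- beaker: Open glass beaker, 66 mm in diameter, 90 mm tall: leave it alone. Origin at the centre of its underside.
- jar: The jar itself; origin at the centre of its underside, 37.5 mm below jar_mid.
- pin: The pin itself; origin at pin_shoulder.
Things that resemble listed ones, but are neither listed nor needed, are in the scene too. Of the things like the pin, leave any that is blue or orange; of the rest the larger one is meant.

How it is judged:
By the outcome, as a careful person would: the job done as asked, in the order asked, and still so for the second after the job is handed in, with the robot touching nothing.
It also fails if it takes over 72 s, if anything falls off the work surface, if the arm or the gripper's body presses on something with over 40 N, if the wrist force passes 120 N, or if a joint passes its speed limit or range.

## Working session

There is one attempt and no reset: what is moved stays moved. The work goes in short steps, Python scripts to look and compute and a tool call to move; the robot and the scene stay as the last step left them, time stands still between calls to the robot, and variables do not carry over. Pictures are saved under pics/ and viewed, at most 10 in all, crops included, and the job is handed in when it is done.

Besides the shell and the picture viewer there is one more tool, called after "Emit:" as name([rows], argument=value, ...), one row to a line, values as JSON. servo_tool: Moves the arm, as the interface text tells. Its arguments: {"type":"object","properties":{"motion":{"type":"array"},"newtons":{"type":"number"}},"required":["motion"]}

```bash
mkdir -p pics; ls
cat > h.py <<'E'
import numpy as np, cv2
from cell import manip
def cam(n):
    c=manip.camera(n); np.savez(f'{n}.npz',**c); return c
def load(n): return dict(np.load(f'{n}.npz'))
def foc(c): return c['frame'].shape[0]/2/np.tan(np.radians(float(c['vfov']))/2)
def cloud(c):
    d=c['range_z'].astype(float); v,u=np.mgrid[:d.shape[0],:d.shape[1]]; f=foc(c)
    p=np.stack([(u-c['cx'])/f*d,(v-c['cy'])/f*d,d],-1); T=c['cam_to_world']
    w=p@T[:3,:3].T+T[:3,3]; w[d<=0]=np.nan; return w
def ray(c,u,v,z):
    f=foc(c);T=c['cam_to_world'];d=T[:3,:3]@np.array([(u-c['cx'])/f,(v-c['cy'])/f,1]);o=T[:3,3]
    return o+d*(z-o[2])/d[2]
E
python3 - <<'E'
from h import *
a=cam('scene');b=cam('top')
for n,c in(('scene',a),('top',b)):
    cv2.imwrite(f'pics/{n}1.png',cv2.resize(c['frame'][:,:,::-1],(800,600))); print(n,c['vfov'],c['cx'],c['cy'],c['cam_to_world'].round(3).tolist(),(c['range_z']>0).mean())
E
```

```text
pics
scene 45.24489980515045 254.1327506430637 190.28722943169632 [[0.148, 0.727, -0.67, 1392.283], [0.989, -0.121, 0.088, -61.165], [-0.017, -0.676, -0.737, 1056.761], [0.0, 0.0, 0.0, 1.0]] 0.995880126953125
top 42.20631231972476 252.95698145763785 195.29752506022163 [[-0.013, -0.99, 0.142, 395.042], [-1.0, 0.01, -0.025, 65.639], [0.023, -0.142, -0.99, 1615.979], [0.0, 0.0, 0.0, 1.0]] 0.9960734049479166
```

View pics/scene1.png

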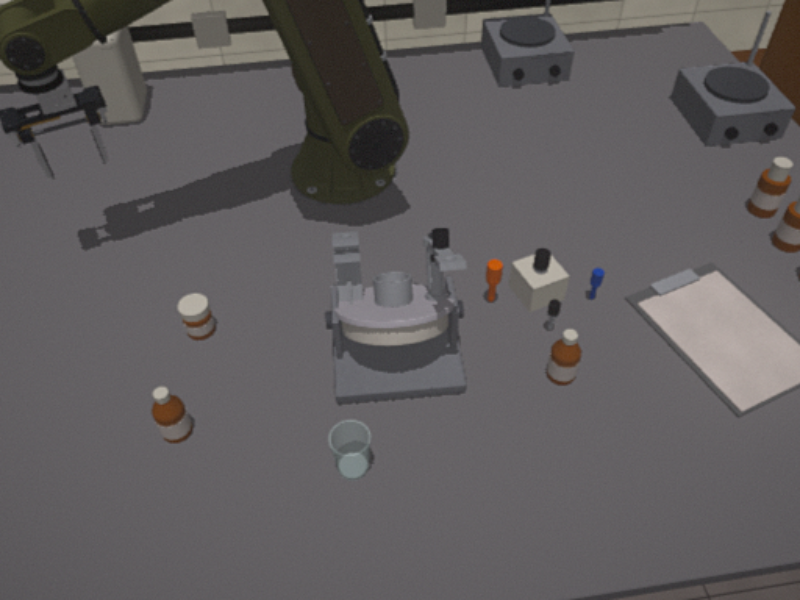

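View pics/top1.png

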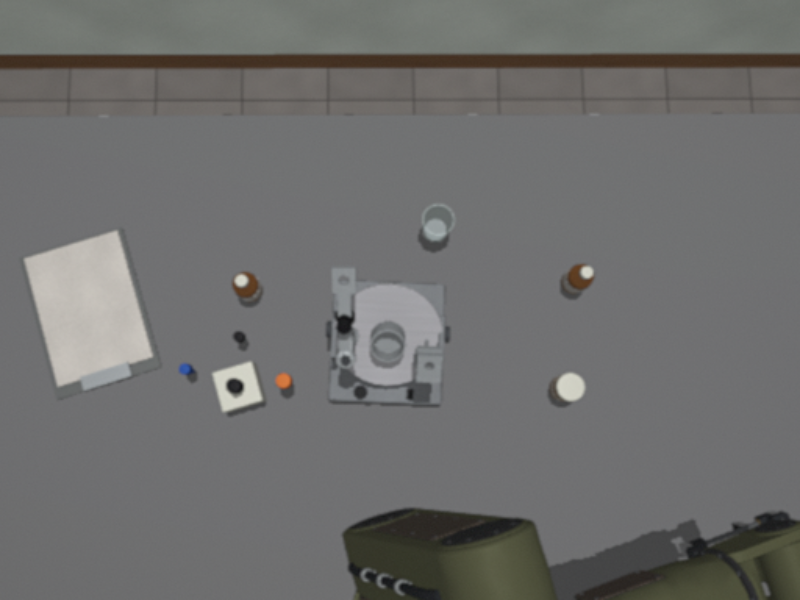

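The scene view shows the mixer at (395,330), with its bar open. In the top view the pivot is near (345,358), the eye near (343,280) and the fork near (430,362), so the disc faces the robot.
- **Jar:** squat, white-lidded, at top (570,387). The bottles are at (245,287) and (580,278), and the beaker is at (437,222).
- **Pin candidates (top view):** orange (284,381), blue (185,369), a small black one (240,338), and a black one in the white stand (235,386). The one in the stand fits, since it is the larger of the two that aren't blue or orange.

Run:
```python
from h import *
t=load('top');s=load('scene')
P=cloud(t);S=cloud(s);k=512/800
cv2.imwrite('pics/crop.png',np.hstack([cv2.resize(t['frame'][160:280,100:220,::-1],(400,400),interpolation=2),cv2.resize(s['frame'][140:260,290:410,::-1],(400,400),interpolation=2)]))
def blob(C,u,v,r,zmin,zmax,name):
    u,v=int(u*k),int(v*k);w=C[v-r:v+r,u-r:u+r].reshape(-1,3);w=w[(w[:,2]>zmin)&(w[:,2]<zmax)]
    if len(w)<3: print(name,'few');return
    (cx,cy),rad=cv2.minEnclosingCircle(w[:,:2].astype(np.float32))
    print(name,len(w),'mean',w.mean(0).round(1),'circ',round(cx,1),round(cy,1),round(rad,1),'zmax',w[:,2].max().round(1))
blob(P,570,387,18,65,85,'jarlid')
blob(S,195,305,20,68,85,'jarlid S')
blob(P,235,386,10,88,130,'pinknob')
blob(S,542,258,12,92,130,'pinknob S')
blob(P,240,386,25,55,70,'standtop')
blob(P,240,338,8,30,130,'smallpin')
blob(P,245,283,15,100,130,'botA');blob(P,584,274,15,100,130,'botB')
w=P[160:270,200:300].reshape(-1,3)
b=w[(w[:,2]>22)&(w[:,2]<42)]
r=cv2.minAreaRect(b[:,:2].astype(np.float32));print('base',r,b[:,2].mean())
```

```text
jarlid 261 mean [ 449.7 -315.7   74.8] circ 450.2 -315.8 28.2 zmax 84.8
jarlid S 232 mean [ 455.3 -319.2   73.9] circ 453.8 -320.2 29.1 zmax 79.3
pinknob 87 mean [458.8 342.  109.1] circ 458.7 343.5 15.0 zmax 117.5
pinknob S 90 mean [466.3 338.6 105. ] circ 461.8 339.2 17.2 zmax 113.5
standtop 530 mean [458.9 341.8  65.4] circ 459.7 343.4 55.7 zmax 70.0
smallpin 49 mean [556.2 339.8  73.5] circ 557.5 341.4 10.7 zmax 84.5
botA 55 mean [661.9 330.1 114.5] circ 663.4 330.3 12.5 zmax 123.5
botB 58 mean [ 672.2 -347.4  114.2] circ 672.9 -347.6 13.1 zmax 123.0
base ((548.4775390625, 45.77574920654297), (229.460205078125, 250.2208709716797), 86.93407440185547) 32.30622319357855
```

View pics/crop.png

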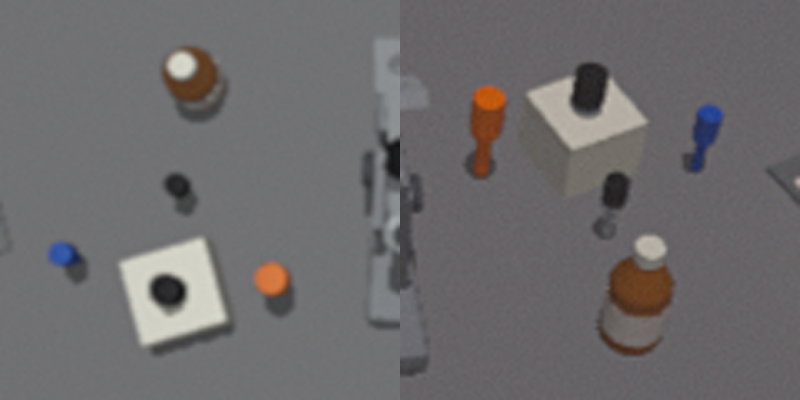

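The crop confirms it: left panel (168,292), right panel (590,88), the pin with the large black knob standing in the white block. The small black one at (177,185) is the decoy. Next I refine the mixer pose.

```bash
cat >> h.py <<'E'
def mixR(yaw):
    c,s=np.cos(yaw),np.sin(yaw); a=np.radians(30)
    return np.array([[c,-s,0],[s,c,0],[0,0,1]])@np.array([[np.cos(a),0,-np.sin(a)],[0,1,0],[np.sin(a),0,np.cos(a)]])
E
python3 - <<'E'
from h import *
for n in('top','scene'):
    c=load(n);W=cloud(c).reshape(-1,3)
    I=c['frame'].reshape(-1,3).astype(int)
    near=np.hypot(W[:,0]-550,W[:,1]-46)<190
    b=W[near&(abs(W[:,2]-32)<6)]
    r=cv2.minAreaRect(b[:,:2].astype(np.float32));print(n,'base',np.round(r[0],1),np.round(r[1],1),round(r[2],2))
    yaw=np.radians(-3.07);R=mixR(yaw);o=np.array([549,45.8,125.])
    L=(W-o)@R; L[~near]=np.nan
    d=L[(abs(L[:,2])<6)&(np.hypot(L[:,0],L[:,1])<104)&(np.hypot(L[:,0],L[:,1])>40)]
    A=np.c_[d[:,:2],np.ones(len(d))];print(' disc plane',np.linalg.lstsq(A,d[:,2],rcond=None)[0].round(4),len(d))
    q=L[(abs(L[:,2]-44)<5)&(np.hypot(L[:,0],L[:,1])<42)];cc=cv2.minEnclosingCircle(q[:,:2].astype(np.float32));print(' cup rim',len(q),np.round(cc[0],1),round(cc[1],1))
    q=L[(L[:,2]>98)&(L[:,2]<113)&(L[:,1]>20)];r=cv2.minAreaRect(q[:,:2].astype(np.float32));print(' bar',len(q),np.round(r[0],1),np.round(r[1],1),round(r[2],1),q[:,2].mean())
    m=(I.max(1)<50)&(L[:,2]>118)&(L[:,2]<150)&(L[:,1]>20);q=L[m]
    if len(q):cc=cv2.minEnclosingCircle(q[:,:2].astype(np.float32));print(' knob',len(q),np.round(cc[0],1),round(cc[1],1),q[:,2].max(),q.mean(0).round(1))
    q=L[(abs(L[:,2]-122)<5)&(L[:,1]<-35)];r=cv2.minAreaRect(q[:,:2].astype(np.float32));print(' fork',len(q),np.round(r[0],1),np.round(r[1],1),round(r[2],1),q[:,2].mean())
E
```

```text
top base [548.2  45.7] [229.5 249.8] 86.88
 disc plane [0.0007 0.001  0.3127] 2064
 cup rim 103 [ 0.2 -0.4] 35.3
 bar 530 [77.2 79.9] [194.7  38.1] 1.5 107.91534298367603
 knob 76 [77.4 77.1] 12.7 144.06524360777505 [ 79.5  76.4 135. ]
 fork 256 [ -4.2 -75.4] [55.7 44.5] 1.3 122.38160381519457
scene base [553.9  41.9] [229.2 251.1] 87.22
 disc plane [-5.3000e-03 -4.0000e-04 -1.2139e+00] 933
 cup rim 70 [ 3.9 -4.6] 34.5
 bar 270 [81.4 75.3] [194.7  40.5] 2.6 105.01276386616996
 knob 86 [81.4 74.7] 14.1 137.39294236726795 [ 85.4  73.3 128.7]
 fork 95 [ -3.2 -77.4] [58.9 42.6] 0.4 119.70194980809329
```

Run:
```python
from h import *
s=manip.read_state();print({k:np.round(v,3).tolist() for k,v in s.items()})
c=cam('wrist');T=c['cam_to_world'];print(T.round(3).tolist(),c['vfov'])
from scipy.spatial.transform import Rotation as Ro
R=Ro.from_euler('xyz',s['eef_rot']);print(R.as_matrix().round(3))
print('cam in tool',(R.as_matrix().T@(T[:3,3]-s['eef_pos'])).round(1),(R.as_matrix().T@T[:3,:3]).round(3))
# desired: down, tool y along mixer x (yaw -3deg)
for sg in(1,-1):
    y=sg*np.array([np.cos(-.053),np.sin(-.053),0]);z=np.array([0,0,-1.]);x=np.cross(y,z)
    D=Ro.from_matrix(np.c_[x,y,z]);print(sg,((D*R.inv()).as_rotvec()/np.pi).round(4))
```

```text
{'clock': 0.1, 'joints': [-1.309, 0.3, 1.522, 0.0, 1.321, -0.067], 'qd': [0.001, -0.001, -0.003, 0.001, -0.001, 0.0], 'effort': [0.003, -53.265, -35.328, 0.071, 0.023, -0.0], 'eef_pos': [177.555, -520.295, 204.927], 'eef_rot': [-3.141, -0.0, 0.329], 'wrist_force': [-0.236, -0.313, -0.265], 'moment': [0.004, 0.004, -0.003], 'finger_force': 0.0, 'finger_gap': 94.156}
[[0.323, -0.915, -0.239, 247.179], [-0.946, -0.313, -0.081, -498.074], [-0.0, 0.253, -0.968, 384.637], [0.0, 0.0, 0.0, 1.0]] 62.15942695033729
[[ 0.946  0.323 -0.   ]
 [ 0.323 -0.946  0.001]
 [ 0.    -0.001 -1.   ]]
cam in tool [  73.1    1.3 -179.7] [[ 0.001 -0.968 -0.253]
 [ 1.     0.     0.001]
 [-0.001 -0.253  0.968]]
1 [-2.000e-04 -3.000e-04  3.785e-01]
-1 [-3.000e-04  3.000e-04 -6.215e-01]
```

Emit:
servo_tool([
  [[0.549,0.405,-0.07,0,0,0.379,0],[0.549,0.405,-0.07,0,0,0.379,0],[0.549,0.405,-0.07,0,0,0.379,0],[0.549,0.405,-0.07,0,0,0.379,0],[0.549,0.405,-0.07,0,0,0.379,0],[0.549,0.405,-0.07,0,0,0.379,0],[0.549,0.405,-0.07,0,0,0.379,0],[0.549,0.405,-0.07,0,0,0.379,0],[0.549,0.405,-0.07,0,0,0.379,0],[0.549,0.405,-0.07,0,0,0.379,0]],
])

```text
clock: 1.15
eef_pos: [451.8, -318.3, 170.4]
eef_rot: [-3.141, -0.0, 1.515]
wrist_force: [-0.5, 0.0, 1.4]
finger_gap: 93.6
finger_force: 0.0
```

Run:
```python
from h import *
s=manip.read_state();print(s['clock'],np.round(s['eef_pos'],1),np.round(s['eef_rot'],3))
c=cam('wrist');I=c['frame'];cv2.imwrite('pics/w1.png',I[:,:,::-1])
W=cloud(c);m=(abs(W[:,:,2]-75)<5)&(I.min(2)>90);m=m.astype(np.uint8)
cs=cv2.findContours(m,0,2)[0];k=max(cs,key=cv2.contourArea);(u,v),r=cv2.minEnclosingCircle(k);print(u,v,r,ray(c,u,v,75))
q=W[m>0];print(q.mean(0),cv2.minEnclosingCircle(q[:,:2].astype(np.float32)))
```

```text
1.15 [ 451.8 -318.3  170.4] [-3.141 -0.     1.515]
256.6499938964844 191.5 30.849294662475586 [ 451.30680404 -319.23404989   75.        ]
[ 451.35164926 -319.15238412   75.42528302] ((451.03533935546875, -320.3056945800781), 28.07555389404297)
```

Emit:
servo_tool([
  [[-0.0016,-0.0024,-0.1,0,0,0,0],[-0.0016,-0.0024,-0.2,0,0,0,0],[-0.0016,-0.0024,-0.25,0,0,0,0],[-0.0016,-0.0024,-0.25,0,0,0,0],[-0.0016,-0.0024,-0.25,0,0,0,0.5],[-0.0016,-0.0024,-0.25,0,0,0,0.6],[-0.0016,-0.0024,-0.25,0,0,0,0.6],[-0.0016,-0.0024,-0.25,0,0,0,0.6],[-0.0016,-0.0024,-0.25,0,0,0,0.6],[-0.0016,-0.0024,-0.25,0,0,0,0.6]],
], newtons=25)

```text
clock: 2.2
eef_pos: [451.5, -319.4, 46.0]
eef_rot: [3.141, 0.001, 1.519]
wrist_force: [-1.5, -0.3, 4.2]
finger_gap: 55.3
finger_force: 25.0
```

Emit:
servo_tool([
  [[0,0,0.1,0,0,0,0.6],[0,0,0.2,0,0,0,0.6],[0.178,0.518,0.55,0,0,0,0.6],[0.178,0.518,0.55,0,0,0,0.6],[0.178,0.518,0.55,0,0,0,0.6],[0.178,0.518,0.55,0,0,0,0.6],[0.178,0.518,0.55,0,0,0,0.6],[0.178,0.518,0.55,0,0,0,0.6],[0.178,0.518,0.55,0,0,0,0.6],[0.178,0.518,0.55,0,0,0,0.6]],
])

```text
clock: 3.2
eef_pos: [541.1, -57.9, 322.1]
eef_rot: [3.139, 0.0, 1.523]
wrist_force: [-0.5, 0.0, -1.9]
finger_gap: 55.1
finger_force: 25.0
```

Run:
```python
from h import *
s=manip.read_state();print(s['clock'],np.round(s['eef_pos'],1),np.round(s['eef_rot'],3),s['finger_gap'])
c=cam('wrist');I=c['frame'];cv2.imwrite('pics/w2.png',I[:,:,::-1])
W=cloud(c).reshape(-1,3)
for yaw in(-.0515,):
    R=mixR(yaw);o=np.array([551,43.8,125.]);L=(W-o)@R;rr=np.hypot(L[:,0],L[:,1])
    d=L[(abs(L[:,2])<6)&(rr<100)&(rr>42)];A=np.c_[d[:,:2],np.ones(len(d))];print(' disc plane',np.linalg.lstsq(A,d[:,2],rcond=None)[0].round(4),len(d))
    q=L[(abs(L[:,2]-44)<3)&(rr<42)];print(' cup rim',len(q),cv2.minEnclosingCircle(q[:,:2].astype(np.float32)))
    q=L[(L[:,2]>104)&(L[:,2]<112)&(L[:,1]>40)&(L[:,0]>-40)];print(' bar',len(q),cv2.minAreaRect(q[:,:2].astype(np.float32)),q[:,2].mean())
    q=L[(abs(L[:,2]-122)<4)&(L[:,1]<-40)];print(' fork',len(q),cv2.minAreaRect(q[:,:2].astype(np.float32)),q[:,2].mean())
    q=L[(L[:,2]>128)&(L[:,2]<142)&(L[:,1]>45)&(L[:,0]>40)];print(' knob',len(q),cv2.minEnclosingCircle(q[:,:2].astype(np.float32)),q[:,2].max() if len(q) else 0)
```

```text
3.2 [541.1 -57.9 322.1] [3.139 0.    1.523] 55.05354827535768
 disc plane [-6.0000e-04 -1.5000e-03  1.0386e+00] 15261
 cup rim 901 ((-0.3771817982196808, -1.6168473958969116), 33.84895324707031)
 bar 0 ((0.0, 0.0), (0.0, 0.0), 0.0) nan
 fork 2458 ((30.458789825439453, -76.52631378173828), (127.69107055664062, 44.29324722290039), 0.05419011414051056) 122.77111066148935
 knob 0 ((0.0, 0.0), 0.0) 0<stdin>:9: RuntimeWarning: Mean of empty slice.
  ret = ret.dtype.type(ret / rcount)
```

View pics/w2.png

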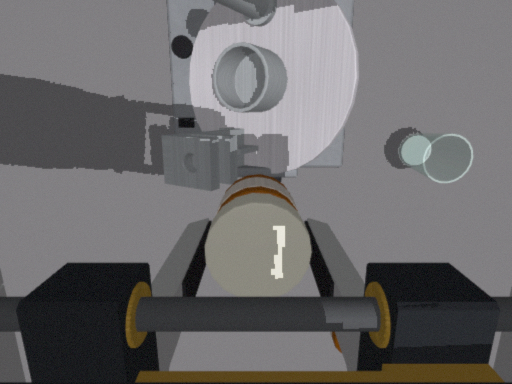

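The wrist view shows the jar held upright at (258,235), the cup rim at (240,80) and the fork at (205,155); the beaker at (440,155) is untouched. The rim fit gives the mixer origin.

```bash
cat >> h.py <<'E'
from scipy.spatial.transform import Rotation as Ro
YAW=-.0515; O=np.array([550.2,42.3,125.6]); M=mixR(YAW); F=O+8*M[:,2]
RD=Ro.from_matrix(np.c_[np.cross(M[:,0],-M[:,2]),M[:,0],-M[:,2]])  # tool on mixer axis
def loc(x,y,z): return F+M@np.array([x,y,z])
def mv(p0,R0,p,R): return ((np.array(p)-p0)/500).round(4),((R*R0.inv()).as_rotvec()/np.pi).round(4)
E
python3 - <<'E'
from h import *
s=manip.read_state();print(s['clock'],np.round(s['eef_pos'],1),np.round(s['eef_rot'],3))
p0=np.array([540.3,-60.2,320.4]);R0=Ro.from_euler('xyz',[np.pi,0,.329+.379*np.pi])
for h in(170,112,46):print(h,loc(0,0,h).round(1),mv(p0,R0,loc(0,0,h),RD))
E
```

```text
3.25 [540.5 -59.4 320.6] [3.141 0.    1.522]
170 [461.3  46.9 279.8] (array([-0.158 ,  0.2142, -0.0813]), array([-8.500e-03, -1.664e-01, -1.000e-04]))
112 [490.3  45.4 229.5] (array([-0.1   ,  0.2112, -0.1818]), array([-8.500e-03, -1.664e-01, -1.000e-04]))
46 [523.2  43.7 172.4] (array([-0.0341,  0.2078, -0.2961]), array([-8.500e-03, -1.664e-01, -1.000e-04]))
```

Emit:
servo_tool([
  [[-0.05,0.05,0.05,-0.0085,-0.1664,0,0.6],[-0.158,0.2142,-0.02,-0.0085,-0.1664,0,0.6],[-0.158,0.2142,-0.02,-0.0085,-0.1664,0,0.6],[-0.158,0.2142,-0.0813,-0.0085,-0.1664,0,0.6],[-0.158,0.2142,-0.0813,-0.0085,-0.1664,0,0.6],[-0.1,0.2112,-0.1818,-0.0085,-0.1664,0,0.6],[-0.1,0.2112,-0.1818,-0.0085,-0.1664,0,0.6],[-0.1,0.2112,-0.1818,-0.0085,-0.1664,0,0.6],[-0.1,0.2112,-0.1818,-0.0085,-0.1664,0,0.6]],
])

```text
clock: 4.15
eef_pos: [490.6, 44.7, 230.5]
eef_rot: [2.618, 0.0, 1.518]
wrist_force: [-0.1, 0.4, -0.5]
finger_gap: 55.6
finger_force: 25.0
```

Run:
```python
from h import *
s=manip.read_state();print(s['clock'],np.round(s['eef_pos'],1),np.round(s['eef_rot'],3),s['wrist_force'])
c=cam('wrist');I=c['frame']
t=cam('top');a=cam('scene')
v=[cv2.resize(I[:,:,::-1],(512,384))[:,60:460],cv2.resize(a['frame'][130:250,200:320,::-1],(384,384))]
cv2.imwrite('pics/w3.png',np.hstack(v))
W=cloud(c).reshape(-1,3);L=(W-O)@M;rr=np.hypot(L[:,0],L[:,1])
d=L[(abs(L[:,2])<6)&(rr<100)&(rr>42)];A=np.c_[d[:,:2],np.ones(len(d))];print(' disc plane',np.linalg.lstsq(A,d[:,2],rcond=None)[0].round(4),len(d))
q=L[(abs(L[:,2]-44)<2.5)&(rr<42)];print(' cup rim',len(q),cv2.minEnclosingCircle(q[:,:2].astype(np.float32)),q.min(0),q.max(0))
# jar in hand: points of lid/body between
```

```text
4.15 [490.6  44.7 230.5] [2.618 0.    1.518] [-0.08854331  0.35475562 -0.50680774]
 disc plane [-0.0003 -0.0012  0.0998] 15517
 cup rim 635 ((-0.424039363861084, 0.35226723551750183), 33.240631103515625) [-33.40232036  -9.20177648  41.61031437] [32.81613327 33.14080358 46.07843443]
```

View pics/w3.png

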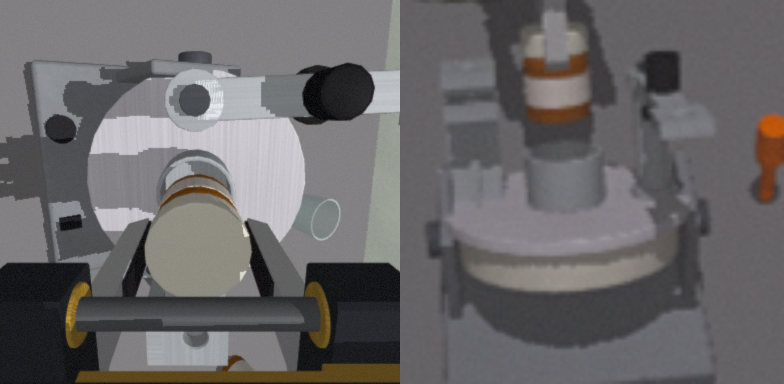

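The left panel shows the jar aimed down the cup axis: lid centre about (198,250), rim behind it at (198,170), bar and knob out at (340,92). The right panel shows it hanging coaxial above the cup. One quick numeric check of the lid's offset against the cup.

Run:
```python
from h import *
c=load('wrist');I=c['frame'].astype(int).reshape(-1,3);W=cloud(c).reshape(-1,3);L=(W-F)@M;rr=np.hypot(L[:,0],L[:,1])
m=(rr<40)&(abs(L[:,2]-141)<8)&(I.min(1)>80)&(I.max(1)-I.min(1)<60);q=L[m];print(len(q),q.mean(0),q.min(0),q.max(0))
q=q[abs(q[:,2]-np.median(q[:,2]))<2];print(np.median(q[:,2]),cv2.minEnclosingCircle(q[:,:2].astype(np.float32)),np.percentile(q,[1,99],axis=0))
s=manip.read_state();print((M.T@(s['eef_pos']-F)).round(2))
```

```text
8972 [  1.31203395   1.48870811 141.79331494] [-38.45467188 -26.82758638 133.01231111] [ 39.2348449   26.45549113 148.95900718]
142.03434480446953 ((0.43474388122558594, 7.481032371520996), 38.56743240356445) [[-25.08776053 -25.2704036  140.53222531]
 [ 27.91706435  24.75284238 143.47089136]]
[  0.91  -0.25 113.05]
```

Emit:
servo_tool([
  [[0.0145,-0.0008,-0.0263,0,0,0,0.6],[0.024,-0.0012,-0.0423,0,0,0,0.6],[0.0335,-0.0017,-0.0583,0,0,0,0.6],[0.0395,-0.002,-0.0693,0,0,0,0.6],[0.0445,-0.0023,-0.0783,0,0,0,0.6],[0.0445,-0.0023,-0.0783,0,0,0,0.6]],
])

```text
clock: 4.9
eef_pos: [512.6, 44.2, 189.8]
eef_rot: [2.619, -0.0, 1.52]
wrist_force: [-0.4, -0.9, -1.4]
finger_gap: 55.4
finger_force: 25.0
```

Emit:
servo_tool([
  [[0.008,-0.0004,-0.0139,0,0,0,0.6],[0.015,-0.0008,-0.026,0,0,0,0.6],[0.02,-0.001,-0.0346,0,0,0,0.6],[0.022,-0.0011,-0.0381,0,0,0,0.6],[0.022,-0.0011,-0.0381,0,0,0,0.6],[0.022,-0.0011,-0.0381,0,0,0,0.6]],
])

```text
clock: 5.5
eef_pos: [523.1, 43.8, 171.1]
eef_rot: [2.62, -0.0, 1.52]
wrist_force: [-9.2, 1.7, 4.6]
finger_gap: 55.7
finger_force: 25.0
```

Emit:
servo_tool([
  [[0,0,0,0,0,0,0],[0,0,0,0,0,0,0],[0,0,0,0,0,0,0],[-0.04,0.002,0.0693,0,0,0,0],[-0.09,0.0046,0.1559,0,0,0,0],[-0.13,0.0067,0.225,0,0,0,0],[-0.13,0.0067,0.225,0,0,0,0],[-0.13,0.0067,0.225,0,0,0,0]],
])

```text
clock: 6.3
eef_pos: [458.7, 47.0, 284.2]
eef_rot: [2.617, -0.0, 1.52]
wrist_force: [-0.1, 0.5, -0.4]
finger_gap: 94.0
finger_force: 0.0
```

Run:
```python
from h import *
s=manip.read_state();print(s['clock'],np.round(s['eef_pos'],1),np.round(s['eef_rot'],3),(M.T@(s['eef_pos']-F)).round(2),s['joints'])
c=cam('wrist');I=c['frame'];cv2.imwrite('pics/w4.png',I[:,:,::-1])
J=I.astype(int).reshape(-1,3);W=cloud(c).reshape(-1,3);L=(W-F)@M;rr=np.hypot(L[:,0],L[:,1])
q=L[(rr<38)&(L[:,2]>55)&(L[:,2]<90)&(J.min(1)>90)];print('lid',len(q),np.median(q[:,2]),np.percentile(q,[1,99],axis=0).round(1))
q=q[abs(q[:,2]-np.median(q[:,2]))<3];A=np.c_[q[:,:2],np.ones(len(q))];print(np.linalg.lstsq(A,q[:,2],rcond=None)[0].round(4))
q=L[(L[:,2]>118)&(L[:,2]<136)&(np.hypot(L[:,0]-75,L[:,1]-77)<30)&(J.max(1)<70)];t=q[q[:,2]>126];print('knob',len(q),np.median(t[:,2]),cv2.minEnclosingCircle(t[:,:2].astype(np.float32)),np.percentile(t,[2,98],axis=0).round(1))
q=L[(abs(L[:,2]-100)<4)&(L[:,1]>40)&(L[:,0]>25)];print('bar',len(q),cv2.minAreaRect(q[:,:2].astype(np.float32)))
q=L[(abs(L[:,2]-114)<4)&(L[:,1]<-40)&(abs(L[:,0])<40)];print('fork',len(q),cv2.minAreaRect(q[:,:2].astype(np.float32)))
```

```text
6.3 [458.7  47.  284.2] [ 2.617 -0.     1.52 ] [-7.0000e-02  3.0000e-02  1.7512e+02] [ 0.05336301 -0.26076314  1.99398754 -0.06719617  0.8867419   0.13322591]
lid 2902 75.0208240632688 [[-27.8 -25.4  64.9]
 [ 23.7  26.8  76.6]]
[ 5.00000e-04 -4.60000e-03  7.50482e+01]
knob 1412 129.75997559601987 ((74.09990692138672, 78.36455535888672), 13.817770004272461) [[ 61.7  66.2 127.4]
 [ 85.7  90.4 131.4]]
bar 5798 ((98.92923736572266, 79.78202819824219), (148.78253173828125, 40.12818145751953), 2.1015782356262207)
fork 2091 ((-5.509521484375, -68.38924407958984), (54.01008987426758, 32.54350662231445), 0.4039182960987091)
```

View pics/w4.png

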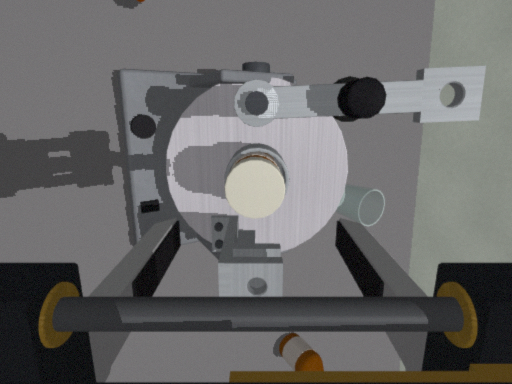

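The jar is seated: its lid at (255,187) measures 75.0 mm above the floor with no tilt. The bar knob is at (365,97), local (74,78), so q≈1.61. Next I work out the knob grasp and the swing.

Run:
```python
from h import *
p0=np.array([-.2,0,175.])
f=lambda l,b:(M@(np.array(l)-b)/500).round(4).tolist()
print('approach',f([74,78,175],p0),f([74,78,104],p0))
b=np.array([74,78,104.])
for q in np.r_[np.linspace(1.61,0,18)[1:],-.04]: print(round(q,2),f([75*np.sin(q)-1*0,75-75*np.cos(q),104],np.array([75*np.sin(1.61),75-75*np.cos(1.61),104])))
```

```text
approach [0.1364, 0.1492, 0.0742] [0.2073, 0.1455, -0.0488]
1.52 [-0.0008, -0.0142, -0.0001]
1.42 [-0.0028, -0.0282, -0.0008]
1.33 [-0.0059, -0.042, -0.0022]
1.23 [-0.0102, -0.0554, -0.0042]
1.14 [-0.0155, -0.0683, -0.0069]
1.04 [-0.0218, -0.0806, -0.0102]
0.95 [-0.0291, -0.0921, -0.0141]
0.85 [-0.0374, -0.1028, -0.0185]
0.76 [-0.0464, -0.1126, -0.0234]
0.66 [-0.0562, -0.1214, -0.0288]
0.57 [-0.0666, -0.129, -0.0346]
0.47 [-0.0776, -0.1356, -0.0407]
0.38 [-0.0891, -0.1408, -0.0472]
0.28 [-0.101, -0.1449, -0.0539]
0.19 [-0.1131, -0.1476, -0.0608]
0.09 [-0.1254, -0.149, -0.0679]
0.0 [-0.1377, -0.149, -0.0749]
-0.04 [-0.1428, -0.1486, -0.0779]
```

Emit:
servo_tool([
  [[0.1364,0.1492,0.0742,0,0,0,0],[0.1364,0.1492,0.0742,0,0,0,0],[0.1364,0.1492,0.0742,0,0,0,0],[0.18,0.147,0,0,0,0,0],[0.2073,0.1455,-0.0488,0,0,0,0],[0.2073,0.1455,-0.0488,0,0,0,0],[0.2073,0.1455,-0.0488,0,0,0,0.8],[0.2073,0.1455,-0.0488,0,0,0,0.8],[0.2073,0.1455,-0.0488,0,0,0,0.8],[0.2073,0.1455,-0.0488,0,0,0,0.8]],
], newtons=25)

```text
clock: 7.35
eef_pos: [562.1, 119.7, 259.2]
eef_rot: [2.618, -0.0, 1.519]
wrist_force: [0.6, -0.1, -0.3]
finger_gap: 65.4
finger_force: 0.0
```

Emit:
servo_tool([
  [[0,0,0,0,0,0,0.8],[0,0,0,0,0,0,0.8]],
])

```text
clock: 7.55
eef_pos: [562.2, 119.8, 259.5]
eef_rot: [2.618, -0.0, 1.52]
wrist_force: [0.4, 0.3, -0.3]
finger_gap: 49.5
finger_force: 0.0
```

Emit:
servo_tool([
  [[0,0,0,0,0,0,0.8],[0,0,0,0,0,0,0.8],[0,0,0,0,0,0,0.8],[0,0,0,0,0,0,0.8],[0,0,0,0,0,0,0.8]],
])

```text
clock: 8.05
eef_pos: [562.4, 119.8, 259.6]
eef_rot: [2.618, -0.0, 1.52]
wrist_force: [3.4, -0.4, 0.2]
finger_gap: 27.4
finger_force: 25.0
```

Gripped. Now the swing.

Emit:
servo_tool([
  [[-0.0008,-0.0142,-0.0001,0,0,0,0.8],[-0.0028,-0.0282,-0.0008,0,0,0,0.8],[-0.0059,-0.042,-0.0022,0,0,0,0.8],[-0.0102,-0.0554,-0.0042,0,0,0,0.8],[-0.0155,-0.0683,-0.0069,0,0,0,0.8],[-0.0218,-0.0806,-0.0102,0,0,0,0.8],[-0.0291,-0.0921,-0.0141,0,0,0,0.8],[-0.0374,-0.1028,-0.0185,0,0,0,0.8],[-0.0464,-0.1126,-0.0234,0,0,0,0.8],[-0.0464,-0.1126,-0.0234,0,0,0,0.8]],
])

```text
clock: 9.05
eef_pos: [543.1, 59.6, 251.0]
eef_rot: [2.606, 0.004, 1.516]
wrist_force: [46.5, -33.8, -6.1]
finger_gap: 25.6
finger_force: 28.2
```

Run:
```python
from h import *
s=manip.read_state();print(s['clock'],(M.T@(s['eef_pos']-F)).round(2),s['wrist_force'].round(1) if hasattr(s['wrist_force'],'round') else s['wrist_force'])
c=cam('wrist');I=c['frame'];t=cam('top')
cv2.imwrite('pics/w5.png',np.hstack([I[:,:,::-1][:,56:456],cv2.resize(t['frame'][160:270,190:300,::-1],(384,384))]))
J=I.astype(int).reshape(-1,3);L=(cloud(c).reshape(-1,3)-F)@M
q=L[(L[:,2]>98)&(L[:,2]<103)&(np.hypot(L[:,0],L[:,1]-75)<185)&(np.hypot(L[:,0],L[:,1]-75)>95)];print('bar end',len(q),q.mean(0),np.arctan2(q[:,0].mean(),75-q[:,1].mean()))
```

```text
9.05 [ 55.81  16.9  104.57] [ 46.5 -33.8  -6.1]
bar end 1074 [102.18345026   1.8353017  100.01472887] 0.9494039053424995
```

View pics/w5.png

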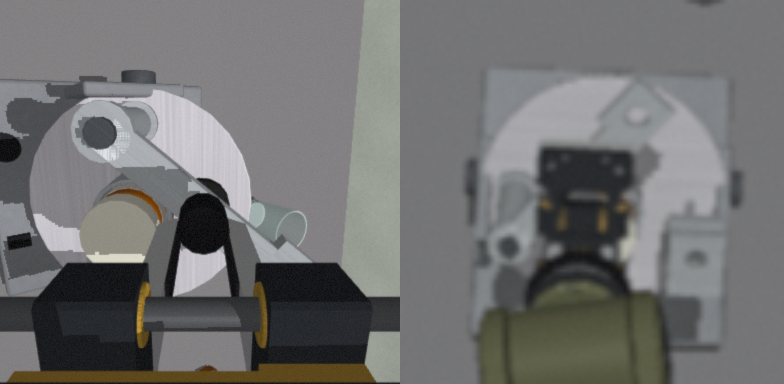

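The view shows the bar lagging. The knob at (204,222) slid out of the pads along +y, bar end at q≈0.95 while the tool went on to 0.76. I'll release, turn the tool 27° about the disc normal so it closes nearly along the arc, and regrip.

Emit:
servo_tool([
  [[0,0,0,0,0,0,0],[0,0,0,0,0,0,0],[0,0,0,0,0,0,0],[0,0,0,0,0,0,0],[-0.0499,0.0026,0.0866,0,0,0,0],[-0.0312,0.0231,0.0968,-0.0747,0.0038,0.1296,0],[-0.0312,0.0231,0.0968,-0.0747,0.0038,0.1296,0],[-0.0312,0.0231,0.0968,-0.0747,0.0038,0.1296,0],[-0.0312,0.0231,0.0968,-0.0747,0.0038,0.1296,0],[-0.0312,0.0231,0.0968,-0.0747,0.0038,0.1296,0]],
])

```text
clock: 10.15
eef_pos: [523.2, 75.2, 296.0]
eef_rot: [2.666, 0.227, 1.931]
wrist_force: [0.7, 0.1, -0.1]
finger_gap: 94.1
finger_force: 0.0
```

Run:
```python
from h import *
s=manip.read_state();print(s['clock'],(M.T@(s['eef_pos']-F)).round(2),s['finger_gap'],s['joints'])
c=cam('wrist');J=c['frame'].astype(int).reshape(-1,3);L=(cloud(c).reshape(-1,3)-F)@M
q=L[(L[:,2]>126)&(L[:,2]<133)&(np.hypot(L[:,0]-61,L[:,1]-31)<30)&(J.max(1)<70)];print('knob',len(q),cv2.minEnclosingCircle(q[:,:2].astype(np.float32)),np.percentile(q,[2,98],axis=0).round(1))
q=L[(L[:,2]>72)&(L[:,2]<78)&(np.hypot(L[:,0],L[:,1])<35)&(J.min(1)>80)];print('lid',len(q),np.median(q[:,2]),np.percentile(q,[2,98],axis=0).round(1))
```

```text
10.15 [ 60.4   31.43 153.85] 94.08069453400596 [ 0.11583983 -0.09395226  1.8280531  -0.10651818  0.89321421 -0.25490293]
knob 1167 ((56.45343017578125, 27.163711547851562), 13.513212203979492) [[ 44.4  15.7 126.9]
 [ 68.4  39.5 131.2]]
lid 3165 75.0654410526899 [[-26.5 -22.8  73.4]
 [ 22.9  25.3  76.4]]
```

Emit:
servo_tool([
  [[0.0428,-0.0104,-0.0905,0,0,0,0.3],[0.0428,-0.0104,-0.0905,0,0,0,0.3],[0.0428,-0.0104,-0.0905,0,0,0,0.8],[0.0428,-0.0104,-0.0905,0,0,0,0.8],[0.0428,-0.0104,-0.0905,0,0,0,0.8],[0.0428,-0.0104,-0.0905,0,0,0,0.8],[0.0428,-0.0104,-0.0905,0,0,0,0.8],[0.0428,-0.0104,-0.0905,0,0,0,0.8],[0.0428,-0.0104,-0.0905,0,0,0,0.8],[0.0428,-0.0104,-0.0905,0,0,0,0.8]],
], newtons=25)

```text
clock: 11.2
eef_pos: [544.7, 69.9, 251.0]
eef_rot: [2.666, 0.228, 1.934]
wrist_force: [-2.5, -0.7, 3.0]
finger_gap: 27.6
finger_force: 25.0
```

Run:
```python
from h import *
s=manip.read_state();l=M.T@(s['eef_pos']-F);print(s['clock'],l.round(2),s['finger_gap'],s['finger_force'],np.round(s['wrist_force'],1))
f=lambda l,b:(M@(np.array(l)-b)/500).round(4).tolist()
g=lambda q:np.array([75*np.sin(q),75-75*np.cos(q),0])
for q in np.r_[np.linspace(.869,0,10)[1:],-.03]: print(round(q,2),f(g(q),g(.869)))
```

```text
11.2 [ 56.76  27.24 104.05] 27.57665237263981 25.000818371772766 [-2.5 -0.7  3. ]
0.77 [-0.0091, -0.0101, -0.0049]
0.68 [-0.019, -0.0192, -0.0104]
0.58 [-0.0295, -0.0272, -0.0162]
0.48 [-0.0407, -0.034, -0.0225]
0.39 [-0.0524, -0.0395, -0.029]
0.29 [-0.0644, -0.0437, -0.0359]
0.19 [-0.0768, -0.0465, -0.0429]
0.1 [-0.0893, -0.0479, -0.05]
0.0 [-0.1018, -0.048, -0.0573]
-0.03 [-0.1057, -0.0477, -0.0595]
```

Emit:
servo_tool([
  [[-0.0091,-0.0101,-0.0049,0,0,0,0.8],[-0.019,-0.0192,-0.0104,0,0,0,0.8],[-0.0295,-0.0272,-0.0162,0,0,0,0.8],[-0.0407,-0.034,-0.0225,0,0,0,0.8],[-0.0524,-0.0395,-0.029,0,0,0,0.8],[-0.0644,-0.0437,-0.0359,0,0,0,0.8],[-0.0768,-0.0465,-0.0429,0,0,0,0.8],[-0.0768,-0.0465,-0.0429,0,0,0,0.8]],
])

```text
clock: 12.0
eef_pos: [506.2, 46.2, 229.6]
eef_rot: [2.665, 0.229, 1.933]
wrist_force: [-2.2, -2.0, 1.8]
finger_gap: 27.4
finger_force: 25.0
```

Emit:
servo_tool([
  [[-0.0125,-0.0014,-0.0071,0,0,0,0.8],[-0.02,-0.0015,-0.0115,0,0,0,0.8],[-0.025,-0.0015,-0.0144,0,0,0,0.8],[-0.0289,-0.0013,-0.0166,0,0,0,0.8],[-0.0289,-0.0013,-0.0166,0,0,0,0.8],[-0.0289,-0.0013,-0.0166,0,0,0,0.8]],
])

```text
clock: 12.6
eef_pos: [493.6, 45.8, 222.6]
eef_rot: [2.661, 0.23, 1.933]
wrist_force: [17.5, -1.3, -0.9]
finger_gap: 27.8
finger_force: 25.0
```

Run:
```python
from h import *
s=manip.read_state();l=M.T@(s['eef_pos']-F);print(s['clock'],l.round(2),s['finger_gap'],(M.T@np.array(s['wrist_force'])).round(1))
```

```text
12.6 [ -0.6    0.63 104.32] 27.759472711191318 [14.7 -0.4 -9.5]
```

Run:
```python
from h import *
p0=np.array([491.85,46,221.25]);R0=Ro.from_rotvec(.47*M[:,2])*RD
DN=Ro.from_euler('xyz',[np.pi,0,1.518])
print((Ro.from_euler('xyz',manip.read_state()['eef_rot'])*R0.inv()).magnitude())
for p in([451.9,48.1,290.5],[459.6,340,200]):print(mv(p0,R0,p,DN))
```

```text
0.00482038680386529
(array([-0.0799,  0.0042,  0.1385]), array([ 0.0476,  0.1613, -0.1465]))
(array([-0.0645,  0.588 , -0.0425]), array([ 0.0476,  0.1613, -0.1465]))
```

Emit:
servo_tool([
  [[0.003,0,0.0017,0,0,0,0],[0.003,0,0.0017,0,0,0,0],[0.003,0,0.0017,0,0,0,0],[0.003,0,0.0017,0,0,0,0],[-0.0799,0.0042,0.1385,0,0,0,0],[-0.0799,0.0042,0.1385,0,0,0,0],[-0.08,0.15,0.2,0.0476,0.1613,-0.1465,0],[-0.08,0.15,0.2,0.0476,0.1613,-0.1465,0],[-0.07,0.3,0.2,0.0476,0.1613,-0.1465,0],[-0.07,0.3,0.2,0.0476,0.1613,-0.1465,0]],
])

```text
clock: 13.6
eef_pos: [456.5, 199.1, 321.7]
eef_rot: [3.058, 0.023, 1.595]
wrist_force: [-0.8, -1.0, 0.1]
finger_gap: 94.0
finger_force: 0.0
```

Run:
```python
from h import *
s=manip.read_state();DN=Ro.from_euler('xyz',[np.pi,0,1.518])
print(mv(s['eef_pos'],Ro.from_euler('xyz',s['eef_rot']),[459.6,340,200],DN),np.round(s['qd'],2))
c=cam('top');L=(cloud(c).reshape(-1,3)-F)@M
q=L[(L[:,2]>95)&(L[:,2]<107)&(L[:,1]>-45)&(L[:,1]<60)];r=cv2.minAreaRect(q[:,:2].astype(np.float32));print(len(q),r)
cv2.imwrite('pics/t5.png',cv2.resize(c['frame'][160:270,180:310,::-1],(780,660))[:590])
```

```text
(array([ 0.0061,  0.2818, -0.2434]), array([ 0.0076,  0.0264, -0.0247])) [ 0.13  0.86 -0.96  0.55  1.1   1.01]
288 ((-212.73976135253906, 7.480831146240234), (450.700439453125, 104.7405776977539), 0.03273368254303932)
```

View pics/t5.png

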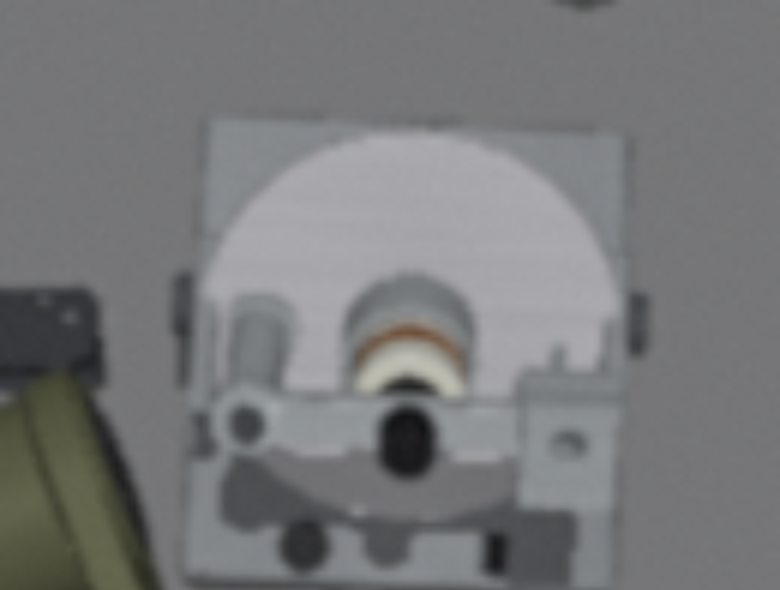

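The bar is shut across the lid: pivot (245,425), knob (408,440), its end inside the fork, and the hole visible at (570,445). On to the pin.

Emit:
servo_tool([
  [[0.006,0.282,-0.1,0.0076,0.0264,-0.0247,0],[0.006,0.282,-0.1,0.0076,0.0264,-0.0247,0],[0.006,0.282,-0.24,0.0076,0.0264,-0.0247,0],[0.006,0.282,-0.24,0.0076,0.0264,-0.0247,0],[0.006,0.282,-0.24,0.0076,0.0264,-0.0247,0],[0.006,0.282,-0.24,0.0076,0.0264,-0.0247,0],[0.006,0.282,-0.24,0.0076,0.0264,-0.0247,0]],
])

```text
clock: 14.35
eef_pos: [460.8, 336.5, 203.5]
eef_rot: [3.136, -0.001, 1.519]
wrist_force: [0.2, -0.4, 0.3]
finger_gap: 94.2
finger_force: 0.0
```

Run:
```python
from h import *
s=manip.read_state();DN=Ro.from_euler('xyz',[np.pi,0,1.518]);print(s['clock'],np.round(s['eef_pos'],1),np.round(s['eef_rot'],3))
c=cam('wrist');I=c['frame'];W=cloud(c)
m=((abs(W[:,:,2]-110)<3)&(I.max(2)<80)&(np.hypot(W[:,:,0]-460,W[:,:,1]-341)<40)).astype(np.uint8)
k=max(cv2.findContours(m,0,2)[0],key=cv2.contourArea);(u,v),r=cv2.minEnclosingCircle(k);p=ray(c,u,v,110);print(u,v,r,p,np.median(W[m>0][:,2]))
print(mv(s['eef_pos'],Ro.from_euler('xyz',s['eef_rot']),[p[0],p[1],75],DN))
```

```text
14.35 [460.8 336.5 203.5] [ 3.136e+00 -1.000e-03  1.519e+00]
255.7812957763672 185.93887329101562 16.381376266479492 [460.44197805 341.23406288 110.        ] 110.34290551545024
(array([-0.0007,  0.0094, -0.2569]), array([-0.0002,  0.0019, -0.0003]))
```

Emit:
servo_tool([
  [[-0.0007,0.0094,-0.1,0,0,0,0],[-0.0007,0.0094,-0.12,0,0,0,0],[-0.0007,0.0094,-0.12,0,0,0,0],[-0.0007,0.0094,-0.12,0,0,0,0]],
])

```text
clock: 14.8
eef_pos: [460.4, 341.7, 143.3]
eef_rot: [3.136, -0.001, 1.519]
wrist_force: [0.4, -0.1, 0.0]
finger_gap: 94.1
finger_force: 0.0
```

Run:
```python
from h import *
s=manip.read_state();DN=Ro.from_euler('xyz',[np.pi,0,1.518]);print(s['clock'],np.round(s['eef_pos'],1),np.round(s['eef_rot'],4),np.round(s['qd'],3))
print(mv(s['eef_pos'],Ro.from_euler('xyz',s['eef_rot']),[460.4,341.2,75],DN))
```

```text
14.8 [460.4 341.7 143.3] [ 3.1363e+00 -6.0000e-04  1.5191e+00] [ 0.002 -0.008 -0.005  0.001 -0.007  0.   ]
(array([ 0.    , -0.001 , -0.1366]), array([-0.0001,  0.0017, -0.0003]))
```

Emit:
servo_tool([
  [[0,-0.001,-0.07,0,0.0017,0,0],[0,-0.001,-0.137,0,0.0017,0,0.3],[0,-0.001,-0.137,0,0.0017,0,0.3],[0,-0.001,-0.137,0,0.0017,0,0.8],[0,-0.001,-0.137,0,0.0017,0,0.8],[0,-0.001,-0.137,0,0.0017,0,0.8],[0,-0.001,-0.137,0,0.0017,0,0.8],[0,-0.001,-0.137,0,0.0017,0,0.8],[0,-0.001,-0.137,0,0.0017,0,0.8],[0,-0.001,-0.137,0,0.0017,0,0.8]],
], newtons=40)

```text
clock: 15.8
eef_pos: [459.7, 341.2, 72.8]
eef_rot: [-3.14, 0.001, 1.519]
wrist_force: [0.3, 0.2, 1.8]
finger_gap: 29.5
finger_force: 40.0
```

Emit:
servo_tool([
  [[0,0,0,0,0,0,0.8],[0,0,0,0,0,0,0.8]],
])

```text
clock: 16.0
eef_pos: [459.6, 341.2, 72.8]
eef_rot: [-3.14, 0.001, 1.519]
wrist_force: [-0.2, -0.7, 3.0]
finger_gap: 29.4
finger_force: 40.0
```

Run:
```python
from h import *
s=manip.read_state();R0=Ro.from_euler('xyz',s['eef_rot'])
for h in(260,205):print(loc(0,-75,h).round(1),mv(s['eef_pos'],R0,loc(0,-75,h),RD))
```

```text
[412.5 -25.7 357.7] (array([-0.0943, -0.7337,  0.5698]), array([-0.0083, -0.167 ,  0.    ]))
[440.  -27.1 310.1] (array([-0.0393, -0.7366,  0.4745]), array([-0.0083, -0.167 ,  0.    ]))
```

Emit:
servo_tool([
  [[0,0,0.09,0,0,0,0.8],[0,0,0.18,0,0,0,0.8],[0,0,0.27,0,0,0,0.8],[-0.03,-0.08,0.36,0,0,0,0.8],[-0.06,-0.16,0.42,0,-0.04,0,0.8],[-0.09,-0.25,0.5,-0.0083,-0.08,0,0.8],[-0.0943,-0.35,0.57,-0.0083,-0.12,0,0.8],[-0.0943,-0.45,0.57,-0.0083,-0.167,0,0.8],[-0.0943,-0.55,0.57,-0.0083,-0.167,0,0.8],[-0.0943,-0.62,0.57,-0.0083,-0.167,0,0.8]],
])

```text
clock: 17.0
eef_pos: [411.6, 51.1, 357.4]
eef_rot: [2.616, 0.0, 1.521]
wrist_force: [1.3, 0.4, -1.3]
finger_gap: 29.2
finger_force: 40.0
```

Emit:
servo_tool([
  [[0,-0.08,0,0,0,0,0.8],[0,-0.1137,0,0,0,0,0.8],[0,-0.1137,0,0,0,0,0.8],[0,-0.1137,0,0,0,0,0.8],[0,-0.1137,0,0,0,0,0.8]],
])

```text
clock: 17.5
eef_pos: [412.8, -3.9, 356.3]
eef_rot: [2.619, -0.0, 1.52]
wrist_force: [0.7, 0.3, -1.5]
finger_gap: 29.5
finger_force: 40.0
```

Run:
```python
from h import *
s=manip.read_state();R0=Ro.from_euler('xyz',s['eef_rot']);print(s['clock'],(M.T@(s['eef_pos']-F)).round(1),s['finger_gap'],np.round(s['qd'],2))
for h in(205,):print(mv(s['eef_pos'],R0,loc(0,-75,h),RD))
```

```text
17.5 [ -1.4 -53.2 259.2] 29.527265865441525 [ 0.01  0.   -0.    0.   -0.   -0.01]
(array([ 0.0543, -0.0465, -0.0926]), array([-0.0001, -0.0004, -0.0003]))
```

Emit:
servo_tool([
  [[0,-0.0465,0,0,0,0,0.8],[0.0543,-0.0465,-0.0926,0,0,0,0.8],[0.0543,-0.0465,-0.0926,0,0,0,0.8],[0.0543,-0.0465,-0.0926,0,0,0,0.8],[0.0543,-0.0465,-0.0926,0,0,0,0.8]],
])

```text
clock: 18.0
eef_pos: [440.0, -27.2, 311.6]
eef_rot: [2.618, 0.0, 1.521]
wrist_force: [0.1, -0.4, -0.8]
finger_gap: 29.4
finger_force: 40.0
```

Run:
```python
from h import *
s=manip.read_state();R0=Ro.from_euler('xyz',s['eef_rot']);print(s['clock'],(M.T@(s['eef_pos']-F)).round(2),np.round(s['eef_rot'],4),s['finger_gap'])
c=cam('wrist');I=c['frame'];a=cam('scene');t=cam('top')
L=(cloud(c)-F)@M
for nm,C in(('w',c),('s',a),('t',t)):
    l=(cloud(C).reshape(-1,3)-F)@M;q=l[(abs(l[:,2]-114)<2.5)&(abs(l[:,1]+75)<28)&(abs(l[:,0])<50)];print(nm,'fork',len(q),np.percentile(q,[1,99],axis=0).round(1))
    q=l[(l[:,2]>143)&(l[:,2]<192)&(np.hypot(l[:,0],l[:,1]+75)<16)]
    for z in(150,165,180):
        w=q[abs(q[:,2]-z)<6]; print('  shank',z,len(w),np.percentile(w,[2,98],axis=0).round(1).tolist() if len(w)>3 else '')
def proj(C,p):
    T=C['cam_to_world'];x=T[:3,:3].T@(p-T[:3,3]);f=foc(C);return f*x[0]/x[2]+C['cx'],f*x[1]/x[2]+C['cy']
u,v=proj(a,loc(0,-75,130));print('scene px',u,v,'wrist hole px',proj(c,loc(0,-75,114)))
u,v=int(u),int(v);A=cv2.resize(a['frame'][v-30:v+30,u-30:u+30,::-1],(390,390),interpolation=2)
u,v=[int(x) for x in proj(c,loc(0,-75,130))];u=min(max(u,65),447);v=min(max(v,65),319)
B=cv2.resize(I[v-65:v+65,u-65:u+65,::-1],(390,390),interpolation=2);print(u,v)
cv2.imwrite('pics/p1.png',np.hstack([A,B]))
```

```text
18.0 [  0.83 -75.08 206.3 ] [2.6176e+00 2.0000e-04 1.5207e+00] 29.41467742508935
w fork 2358 [[-32.1 -96.1 112.5]
 [ 21.  -53.  115.6]]
  shank 150 40 [[-4.3, -73.9, 149.4], [8.7, -68.3, 155.8]]
  shank 165 85 [[-4.7, -73.1, 159.5], [8.3, -68.3, 170.7]]
  shank 180 28 [[-2.0, -70.1, 174.2], [6.2, -68.3, 180.3]]
s fork 73 [[-31.5 -95.2 111.6]
 [ 26.  -52.7 113.3]]
  shank 150 20 [[3.3, -81.2, 145.9], [12.7, -70.3, 155.3]]
  shank 165 23 [[3.5, -81.3, 159.3], [10.4, -69.1, 170.0]]
  shank 180 24 [[3.9, -81.4, 174.5], [13.0, -69.3, 185.5]]
t fork 106 [[-15.1 -93.6 111.6]
 [ 21.2 -50.5 116.4]]
  shank 150 5 [[4.8, -75.1, 148.0], [6.4, -67.6, 153.5]]
  shank 165 0 
  shank 180 0 
scene px 219.98813731213937 144.45307477208777 wrist hole px (np.float64(255.87132755750076), np.float64(191.47700596873824))
255 196
```

View pics/p1.png

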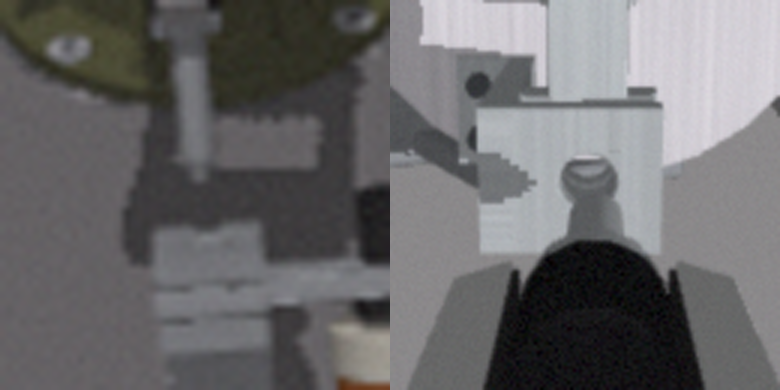

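The left panel shows the shank at (195,110) above the fork at (205,270). The right panel shows the hole at (590,180) with the shank tip arriving about 1.5 mm uphill of it. I correct by −1.5 mm along x and insert in stages.

Emit:
servo_tool([
  [[-0.0026,0.0001,-0.0015,0,0,0,0.8],[0.0074,-0.0004,-0.019,0,0,0,0.8],[0.0174,-0.0009,-0.0362,0,0,0,0.8],[0.025,-0.0013,-0.0495,0,0,0,0.8],[0.032,-0.0016,-0.0615,0,0,0,0.8],[0.0386,-0.002,-0.073,0,0,0,0.8],[0.0386,-0.002,-0.073,0,0,0,0.8]],
])

```text
clock: 18.85
eef_pos: [459.3, -28.9, 272.7]
eef_rot: [2.62, -0.0, 1.519]
wrist_force: [-0.2, 0.6, -1.7]
finger_gap: 29.3
finger_force: 40.0
```

Run:
```python
from h import *
s=manip.read_state();print(s['clock'],(M.T@(s['eef_pos']-F)).round(2),(M.T@np.array(s['wrist_force'])).round(1),np.round(s['eef_rot'],3))
```

```text
18.85 [ -1.87 -75.79 162.88] [-1.   0.6 -1.4] [ 2.62  -0.     1.519]
```

Emit:
servo_tool([
  [[0.008,-0.0004,-0.0139,0,0,0,0.8],[0.016,-0.0008,-0.0277,0,0,0,0.8],[0.024,-0.0012,-0.0416,0,0,0,0.8],[0.032,-0.0016,-0.0554,0,0,0,0.8],[0.038,-0.002,-0.0658,0,0,0,0.8],[0.038,-0.002,-0.0658,0,0,0,0.8]],
])

```text
clock: 19.45
eef_pos: [478.4, -29.8, 239.9]
eef_rot: [2.62, -0.0, 1.519]
wrist_force: [0.6, 1.6, -2.0]
finger_gap: 29.5
finger_force: 40.0
```

Run:
```python
from h import *
s=manip.read_state();print(s['clock'],(M.T@(s['eef_pos']-F)).round(2),(M.T@np.array(s['wrist_force'])).round(1),np.round(s['eef_rot'],3))
```

```text
19.45 [ -1.72 -75.75 125.01] [-0.5  1.6 -1.9] [ 2.62  -0.     1.519]
```

Emit:
servo_tool([
  [[0.002,-0.0001,-0.0035,0,0,0,0.8],[0.004,-0.0002,-0.0069,0,0,0,0.8],[0.0052,-0.0003,-0.009,0,0,0,0.8],[0.0052,-0.0003,-0.009,0,0,0,0.8]],
])

```text
clock: 19.85
eef_pos: [480.9, -30.0, 236.7]
eef_rot: [2.619, -0.0, 1.519]
wrist_force: [-3.1, 2.8, 2.3]
finger_gap: 29.4
finger_force: 40.0
```

Run:
```python
from h import *
s=manip.read_state();print(s['clock'],(M.T@(s['eef_pos']-F)).round(2),(M.T@np.array(s['wrist_force'])).round(1),np.round(s['eef_rot'],3))
```

```text
19.85 [ -1.2  -75.82 120.93] [-1.7  2.7  3.6] [ 2.619 -0.     1.519]
```

Emit:
servo_tool([
  [[0.0013,-0.0001,-0.0023,0,0,0,0.8],[0.0013,-0.0001,-0.0023,0,0,0,0.8],[0.0013,-0.0001,-0.0023,0,0,0,0.8]],
])

```text
clock: 20.15
eef_pos: [481.3, -30.0, 236.5]
eef_rot: [2.618, 0.0, 1.52]
wrist_force: [-20.9, 4.4, 17.9]
finger_gap: 29.3
finger_force: 40.0
```

Run:
```python
from h import *
s=manip.read_state();print(s['clock'],(M.T@(s['eef_pos']-F)).round(2),(M.T@np.array(s['wrist_force'])).round(1),np.round(s['eef_rot'],3))
```

```text
20.15 [ -0.95 -75.78 120.6 ] [-9.3  3.3 26. ] [2.618 0.    1.52 ]
```

The shoulder is seated (26 N reaction). Release and retract.

Emit:
servo_tool([
  [[0,0,0,0,0,0,0],[0,0,0,0,0,0,0],[0,0,0,0,0,0,0],[0,0,0,0,0,0,0],[0,0,0,0,0,0,0],[-0.04,0.002,0.0693,0,0,0,0],[-0.09,0.0046,0.1559,0,0,0,0],[-0.13,0.0067,0.225,0,0,0,0],[-0.13,0.0067,0.225,0,0,0,0],[-0.13,0.0067,0.225,0,0,0,0]],
])

```text
clock: 21.15
eef_pos: [416.6, -26.9, 347.8]
eef_rot: [2.618, 0.0, 1.519]
wrist_force: [0.2, -0.1, -0.1]
finger_gap: 94.0
finger_force: 0.0
```

Run:
```python
from h import *
s=manip.read_state();print(s['clock'],s['finger_gap'],np.round(s['qd'],2))
c=cam('wrist');I=c['frame'];a=cam('scene')
J=I.astype(int).reshape(-1,3);l=(cloud(c).reshape(-1,3)-F)@M
q=l[(np.hypot(l[:,0],l[:,1]+75)<18)&(l[:,2]>140)&(J.max(1)<80)];print('pin top',np.percentile(q[:,2],90),cv2.minEnclosingCircle(q[:,:2].astype(np.float32)))
q=l[(abs(l[:,2]-100)<2)&(l[:,1]>-45)&(l[:,1]<45)&(abs(l[:,0])<25)];print('bar',np.percentile(q,[1,99],axis=0).round(1))
cv2.imwrite('pics/f.png',np.hstack([I[:,56:456,::-1],cv2.resize(a['frame'][130:250,190:310,::-1],(384,384))]))
```

```text
21.15 93.9704267065522 [ 0.    0.04  0.03  0.   -0.01  0.  ]
pin top 159.0243804774464 ((-0.6221580505371094, -73.63389587402344), 16.961408615112305)
bar [[-12.4 -44.7  98.4]
 [ 11.3  44.4 101.6]]
```

View pics/f.png

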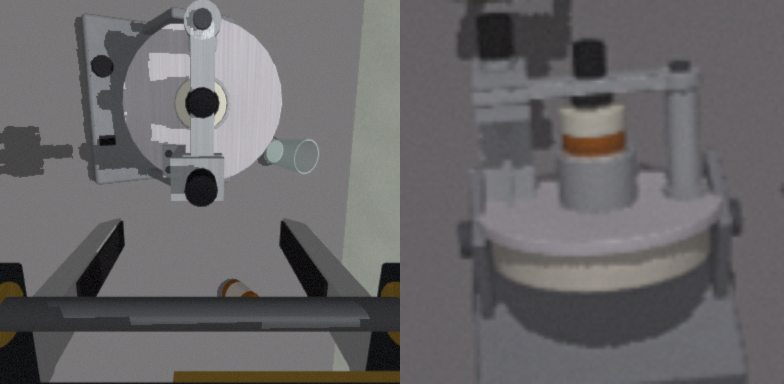

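The last view shows the pin knob at (200,188) on the fork, the bar straight across the lid at (202,102), and the gripper clear. Pin top measures about 158–159 mm, and 158 is expected when seated.

```bash
python3 -c "
from cell import manip
print(manip.sign_off())"
```

```text
the job is handed in; nothing more can be done
None
```

The job is handed in at about 21 s: the jar is seated lid-up in the cup, the bar is home in the fork, and the pin is pushed through until its shoulder rests on the fork; everything is released, and the arm never went near the bottles or the beaker.

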